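# Reset the interlock pair on the chromatograph's reset box

### The arm

A 6-joint arm with a two-finger parallel gripper is mounted at the origin on the work surface. World frame = base frame: x ahead of the robot, y to its left, z up, the work surface at z = 0. Lengths are in mm, angles in rad, forces in N, time in s.
With the tool pointing down it reaches from about 375 to 925 mm from the base axis. Payload 5.7 kg.
Tool frame: the origin (TCP) lies at the very end of the fingers, on their centre line; the grasp point (between the pads) lies 19 mm behind it; z points along the fingers, y is the line along which they close (so a half turn about z gives the same grasp; the last joint's range is limited). The gripper opens to 88 mm and grips with 3 to 60 N. Pads are 20 mm wide; open, the fingers measure 115 mm over their backs; the gripper's body (75 mm by 178 mm) begins 61 mm behind the grasp point.
Start: joints at [-1.34, 0.359, 1.51, -0, 1.272, -0.115], TCP at [203.353, -564.455, 222.623] pointing down, gripper open.
Joint ranges: [-2.97, 2.97], [-1.01, 2.36], [0.21, 2.38], [-0.96, 4.11], [0.2, 2.71], [-2.98, 2.98]. Speed limits (rad/s): [2.39, 2.39, 3.14, 3.14, 3.14, 3.14].

### API

Orientations are given as a unit quaternion [x, y, z, w].
In Python, from rig import sensors, optics, sign_off gives the robot as it stands.
- The arm moves only by the tool move_arm, never from a script. Its argument "increments" is a list that holds one entry, the list of rows, each a list of 7 numbers: the opening, from 0 (shut) to 1 (fully open), then the shift along the tool's x, y, z in m, then the turn, a rotation vector about the tool's x, y, z in degrees. In form: [[[jaw, x, y, z, wx, wy, wz], ...]]. A call has 1 to 8 rows; each row shifts and turns the commanded pose from where the row before left it, along the tool's axes as they then stand; what a row does not reach is not made up. A row lasts 1/12 s, in which the tool goes at most 41.7 mm and 7.16 degrees, less where a joint would pass 70% of its speed; a pose out of reach is approached as far as the arm can. A call is refused whole if a number of a shift passes 0.0417 or a number of a turn 7.16, either way. A call with a gripper value outside its range is refused whole. The fingers move at their own pace and stop on an object; "force" is the grip in N (left out, the last holds). Time passes only in rows, so rows that do not move let the fingers close. It gives the time, the measured TCP pose, the force, the opening and the grip force at its end, in the units of the state.
- sensors.get_state(): the state, without advancing time (a new reading comes with each control period).
- optics.get_image(name): name is "scene" or "side" or "wrist"; returns the picture (480x640x3 uint8, red, green, blue); there is no depth.
- optics.camera_model(name): a dict with "K" (3x3 intrinsics, pixels), "extrinsics" (4x4, takes a point from world to camera coordinates); the wrist camera has in their place "hand_eye" (4x4, takes a point from camera to tool coordinates, whose origin is the TCP and whose axes are the flange's). Camera axes: x right, y up, looking along -z (the intrinsics and any distortion apply to the point x, -y, -z); pixel columns grow to the right and rows downward; lengths in mm; the calibration is good to about 2 mm. A picture is of the moment at which its call begins: read the wrist's pose just before it. camera_model takes no time and is no camera call.
- sign_off(): hands the job in; it is judged then, once.
The state is a dict: "time_s": time; "q": joint angles; "qd": joint speeds; "joint_efforts": joint torques, N m; "position": TCP position; "tcp_rot": TCP orientation; "wrist_force": force on the tool from outside, world axes, zero at the start; "torque": the same for the moment, N m; "finger_gap": finger opening in mm; "grasp_force": force on a finger pad.
Only numpy, scipy, OpenCV 4.12 (cv2) and the standard library are available. Lean on these libraries where they do the work, as an engineer would, in place of code of your own. Each camera call takes 0.05 s, during which the arm holds its last target. There are 200 camera calls.

### The job

The leak interlock of the chromatograph has tripped: on the reset box, the one with the sliding guard, push the metal guard fully back with the fingers to uncover the two round buttons. Then press both round buttons fully down at the same moment, one fingertip on each, hold them down for two seconds without letting up, and let both go, leaving the guard open. Do not press the square keys of the other box, and do not shift or lift anything that stands on the bench.

Things in the scene. Friction and masses are not known exactly. Their poses are not given: they have to be found in the camera images.
- reset_box: Reset box: white instrument case fixed to the bench, 170 mm deep (its x) by 150 mm wide (its y), flat top deck 50 mm above the bench. Origin: centre of the underside. Its own -x side is the front, roughly facing the robot, but the box may stand turned by up to 0.35 rad. It carries two round buttons side by side near the front, at first hidden under a metal sliding guard, and it may stand on the left or on the right of the bench.
- guard_lip (a point): Centre of the top edge of the guard's front face; moves with the guard; its x and y axes are those of the reset box. The guard is a low hood of plain metal, 132 mm wide and 60 mm deep, bridging the buttons. Its front face is a flat upright lip, 132 mm wide, from 48 mm (this point) down to 22 mm above the deck; behind the lip the hood slopes down to the rear, so it is not made to be gripped. The roof of the hood is 28 mm above the deck.
- guard (a joint): How far the guard is slid back along the box's +x (away from the robot), m: 0 over the buttons, 0.065 fully back against its stop, where both buttons are free. It needs about 2 N to slide, has no spring and stays where it is left. It starts between 0 and 0.010.
- reset_left_top (a point): Centre of the top of the left (box +y) round button of the reset box; moves with it. Grey cap 28 mm across in a black round collar 44 mm across and 12 mm high; on the box it lies at x = -42 mm, y = +30 mm, 20 mm above the deck when up. The two buttons are level and 60 mm apart centre to centre, along the box's y axis.
- reset_left (a joint): Travel of the left (box +y) round button, m: 0 up, 0.008 fully down on its stop (cap level with its collar). Spring: starts to move at 1.5 N, 5 N when fully down (10 N for the pair); springs up when let go.
- reset_right_top (a point): Centre of the top of the right (box -y) round button of the reset box; moves with it. Grey cap 28 mm across in a black round collar 44 mm across and 12 mm high; on the box it lies at x = -42 mm, y = -30 mm, 20 mm above the deck when up. The two buttons are level and 60 mm apart centre to centre, along the box's y axis.
- reset_right (a joint): Travel of the right (box -y) round button, m: 0 up, 0.008 fully down on its stop (cap level with its collar). Spring: starts to move at 1.5 N, 5 N when fully down (10 N for the pair); springs up when let go.
- pump_box: Pump box: similar white case fixed to the bench, 130 mm deep by 150 mm wide, deck 50 mm high, with two square keys and no guard. Origin: centre of the underside; axes as for the reset box, turned on its own account. Not to be operated.
- pump_left_top (a point): Centre of the top of the left (box +y) square key of the pump box, 26 mm square, 20 mm above the deck, on the box at x = -20 mm, y = +30 mm. Leave alone.
- pump_left (a joint): Travel of the left (box +y) square key, m: 0 up, 0.008 fully down.
- pump_right_top (a point): Centre of the top of the right (box -y) square key of the pump box, 26 mm square, 20 mm above the deck, on the box at x = -20 mm, y = -30 mm. Leave alone.
- pump_right (a joint): Travel of the right (box -y) square key, m: 0 up, 0.008 fully down.
- beaker: Bystander: glass beaker, open, 52 mm across, 70 mm tall, loose. Origin at the centre of its underside.
- bottle: Bystander: amber bottle with a white cap, 56 mm across, 115 mm tall, loose. Origin at the centre of its underside.
- mouse: Bystander: grey computer mouse, 105 x 60 x 32 mm, loose. Origin at the centre of its underside, x along its length.
- jar: Bystander: clear capped jar, 60 mm across, 70 mm tall, loose. Origin at the centre of its underside.
- vial_block: Bystander: blue block with eight vial holes, 70 x 120 x 35 mm, loose. Origin at the centre of its underside.
- wrench: Bystander: steel wrench 150 mm long, lying flat beyond the boxes, loose.
- driver: Bystander: screwdriver 170 mm long with a blue handle, lying flat beyond the boxes, loose.

How it is judged:
By the outcome, as a careful person would: the job done as asked, in the order asked, and still so for the second after the job is handed in, with the robot touching nothing.
It also fails if it takes over 48 s, if anything falls off the work surface, if the arm or the gripper's body presses on something with over 40 N, if the wrist force passes 120 N, or if a joint passes its speed limit or range.

## Working session

There is one attempt and no reset: what is moved stays moved. The work goes in short steps, Python scripts to look and compute and a tool call to move; the robot and the scene stay as the last step left them, time stands still between calls to the robot, and variables do not carry over. Pictures are saved under pics/ and viewed, at most 10 in all, crops included, and the job is handed in when it is done.

Besides the shell and the picture viewer there is one more tool, called after "Request:" as name(argument=value, ...), one argument or row to a line, values as JSON. move_arm: Moves the arm, as the interface text tells. Its arguments: {"type":"object","properties":{"increments":{"type":"array"},"force":{"type":"number"}},"required":["increments"]}

```bash
ls; mkdir -p pics; python3 - <<'E'
from rig import sensors, optics
import cv2
for n in ["scene","side"]:
    cv2.imwrite(f"pics/{n}0.png",optics.get_image(n)[:,:,::-1])
for n in ["scene","side","wrist"]: print(n,optics.camera_model(n))
s=sensors.get_state();print(s)
E
```

```text
pics
scene {'K': array([[512.26232768,   0.        , 323.5505075 ],
       [  0.        , 512.26232768, 241.6080529 ],
       [  0.        ,   0.        ,   1.        ]]), 'extrinsics': array([[-7.55879916e-02,  9.97132752e-01,  3.56798686e-03,
         4.69037374e+01],
       [-7.63403242e-01, -6.01712641e-02,  6.43113450e-01,
         3.84319381e+02],
       [ 6.41484174e-01,  4.58878413e-02,  7.65762601e-01,
        -1.56839794e+03],
       [ 0.00000000e+00,  0.00000000e+00,  0.00000000e+00,
         1.00000000e+00]])}
side {'K': array([[499.31705566,   0.        , 324.34658406],
       [  0.        , 499.31705566, 235.51010266],
       [  0.        ,   0.        ,   1.        ]]), 'extrinsics': array([[-8.62193538e-01, -5.06159460e-01, -2.06132209e-02,
         4.83080783e+02],
       [ 2.86730416e-01, -5.21154274e-01,  8.03855641e-01,
        -2.38397328e+02],
       [-4.17621805e-01,  6.87168701e-01,  5.94467159e-01,
        -1.19206137e+03],
       [ 0.00000000e+00,  0.00000000e+00,  0.00000000e+00,
         1.00000000e+00]])}
wrist {'K': array([[378.94035314,   0.        , 31
[... 469 characters left out ...]
}
{'time_s': 0.1, 'q': array([-1.34011186e+00,  3.59403512e-01,  1.51133233e+00,  6.62230820e-06,
        1.27251958e+00, -1.15104204e-01]), 'qd': array([-0.00037692, -0.00264242, -0.00308778, -0.00117662, -0.0012347 ,
        0.00020739]), 'joint_efforts': array([ 4.28846133e-04, -5.16355562e+01, -2.71405792e+01,  6.76714210e-02,
        2.76424550e-02, -2.87387002e-05]), 'position': array([ 203.20956155, -563.86434737,  221.90811776]), 'tcp_rot': array([ 9.85090796e-01,  1.72033230e-01, -4.48601543e-05, -8.30178116e-04]), 'wrist_force': array([0.0793804 , 0.34436534, 0.08770365]), 'torque': array([-0.01668028,  0.0123865 , -0.01193617]), 'grasp_force': 0.0, 'finger_gap': 88.12142738316624}
```

View pics/scene0.png

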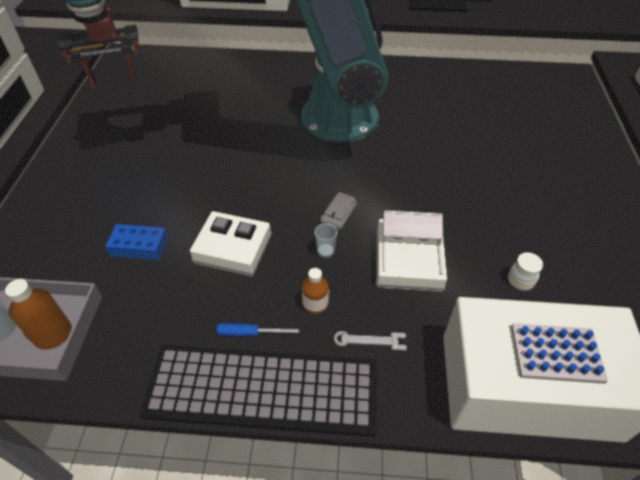

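View pics/side0.png

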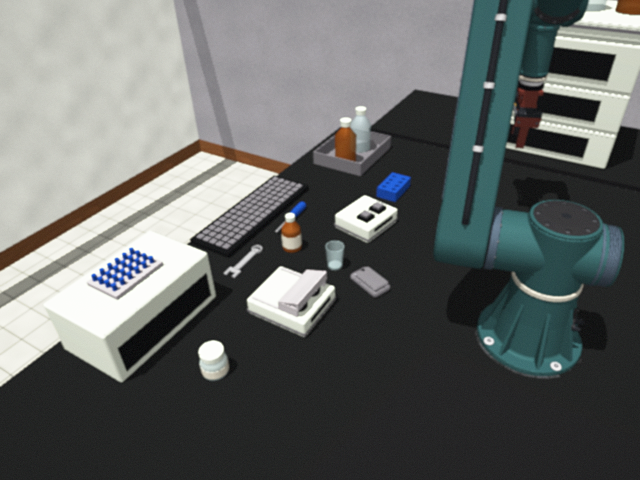

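The scene view shows the reset box at about px (411,250), on the robot's left (+y). Its deck's rear corners are near (378,277) and (446,280). The pump box is at (232,242), the mouse at (339,210) and the beaker at (326,240). The side view agrees, with the reset box at (292,300).

```bash
cat > h.py <<'E'
import numpy as np
from rig import sensors, optics
from scipy.spatial.transform import Rotation as R
F=np.diag([1,-1,-1.])
def cam(n,s=None):
    m=optics.camera_model(n)
    if n!="wrist": return m["K"],m["extrinsics"]
    T=np.eye(4);T[:3,:3]=R.from_quat(s["tcp_rot"]).as_matrix();T[:3,3]=s["position"]
    return m["K"],np.linalg.inv(T@m["hand_eye"])
def proj(KE,P):
    K,E=KE; c=(np.atleast_2d(P)@E[:3,:3].T+E[:3,3])@F; p=c@K.T
    return p[:,:2]/p[:,2:]
def onplane(KE,uv,z):
    K,E=KE; d=E[:3,:3].T@F@np.linalg.inv(K)@[*uv,1]; o=-E[:3,:3].T@E[:3,3]
    return o+d*(z-o[2])/d[2]
def box(x,y,yaw,P): # box-frame pts -> world
    return np.atleast_2d(P)@R.from_euler('z',yaw).as_matrix().T+[x,y,0]
E
python3 - <<'E'
from h import *
import cv2
k=cam("scene")
for uv in [(378,277),(446,280)]: print(onplane(k,uv,50))
for uv in [(385,213),(443,214)]: print(onplane(k,uv,98))
print("mouse",onplane(k,(339,210),20),"beaker",onplane(k,(326,252),0),"bottle",onplane(k,(316,308),0),"jar",onplane(k,(523,285),0))
a=cv2.imread("pics/scene0.png")[190:310,350:470]; b=cv2.imread("pics/side0.png")[240:360,235:355]
cv2.imwrite("pics/c1.png",np.hstack([cv2.resize(i,(400,400),interpolation=3) for i in (a,b)]))
E
```

```text
[637.08291607 120.03178055  50.        ]
[633.59683454 267.24282834  50.        ]
[489.85304955 130.87227387  98.        ]
[482.51920633 263.20225925  98.        ]
mouse [414.49576282  23.21103845  20.        ] beaker [ 5.36012598e+02 -5.33564452e-01  0.00000000e+00] bottle [694.96373224 -10.95810396   0.        ] jar [596.95606375 452.98381804   0.        ]
```

View pics/c1.png

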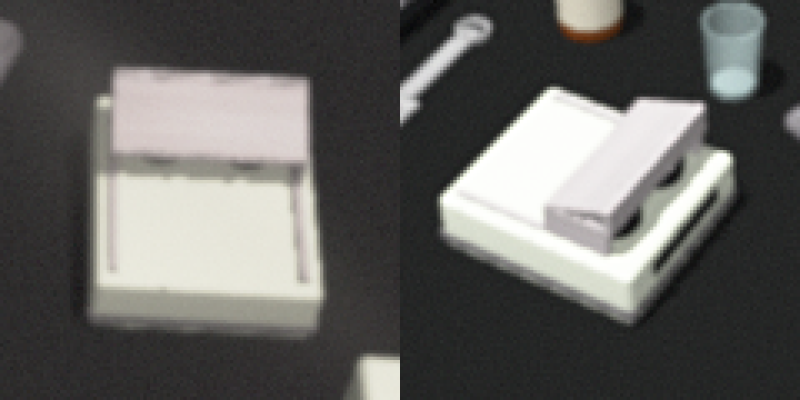

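The crop shows the deck corners clearly in both views, and the lip's top edge too. I'll fit the pose from these.

```bash
python3 - <<'E'
from h import *
from scipy.optimize import least_squares
S,D=cam("scene"),cam("side")
def model(p):
    x,y,t,g=p
    dk=[[85,-75,50],[85,75,50],[-85,-75,50],[-85,75,50]]
    # guard lip x unknown offset g
    lip=[[g,-66,98],[g,66,98]]
    s=proj(S,box(x,y,t,[dk[0],dk[1],dk[2]]+lip)); d=proj(D,box(x,y,t,[dk[1],dk[3],dk[2],dk[0]]+lip[::-1]))
    return np.vstack([s,d])
obs=np.array([(377,276.4),(446.6,278.8),(378.5,219),(383.9,210.4),(442.7,213.4),(247,299.4),(303.4,322.5),(335.5,286.5),(280.6,266),(298.3,303.9),(326.5,271)])
r=least_squares(lambda p:(model(p)-obs).ravel(),[550,192,0,-70],loss='soft_l1')
print(r.x);print((model(r.x)-obs).round(1))
x,y,t,g=r.x
print("buttons",box(x,y,t,[[-42,30,70],[-42,-30,70],[g,0,98]]))
E
```

```text
[ 5.43705564e+02  1.93650916e+02 -1.13964350e-03 -6.52701289e+01]
[[ 0.4 -2.6]
 [-0.2 -0.6]
 [-0.5 -2. ]
 [-0.3 -1.1]
 [-1.4 -0.8]
 [-1.6 -0.3]
 [-0.2  1.3]
 [-0.7 -0.5]
 [-0.8 -0.9]
 [-1.2 -0.2]
 [-0.6  0.2]]
buttons [[501.73978013 223.69876155  70.        ]
 [501.67140154 163.69880051  70.        ]
 [478.43547705 193.72530067  98.        ]]
```

Request:
move_arm(
  increments=[
    [[0.53,0,0,0,0,0,6.6],[0.53,0,0,0,0,0,6.6],[0.53,0,0,0,0,0,6.6],[0.53,0.03,-0.026,0,0,0,0],[0.53,0.03,-0.026,0,0,0,0],[0.53,0.03,-0.026,0,0,0,0],[0.53,0.03,-0.026,0,0,0,0],[0.53,0.03,-0.026,0,0,0,0]],
  ],
)

```text
time_s: 0.77
position: [354.2, -432.8, 222.3]
tcp_rot: [1.0, -0.0, -0.0, -0.0]
wrist_force: [0.9, 0.6, 0.3]
finger_gap: 46.8
grasp_force: 0.0
```

Request:
move_arm(
  increments=[
    [[0.53,0.03,-0.026,0,0,0,0],[0.53,0.03,-0.026,0,0,0,0],[0.53,0.03,-0.026,0,0,0,0],[0.53,0.03,-0.026,0,0,0,0],[0.53,0.03,-0.026,0,0,0,0],[0.53,0,-0.04,0,0,0,0],[0.53,0,-0.04,0,0,0,0],[0.53,0,-0.04,0,0,0,0]],
  ],
)

```text
time_s: 1.43
position: [503.2, -182.4, 222.0]
tcp_rot: [1.0, 0.0, -0.0, -0.0]
wrist_force: [0.2, 0.0, -0.3]
finger_gap: 46.6
grasp_force: 0.0
```

Request:
move_arm(
  increments=[
    [[0.53,-0.009,-0.04,0,0,0,0],[0.53,-0.009,-0.04,0,0,0,0],[0.53,-0.009,-0.04,0,0,0,0],[0.53,-0.009,-0.04,0,0,0,0],[0.53,-0.009,-0.04,0,0,0,0],[0.53,-0.009,-0.04,0,0,0,0],[0.53,-0.009,-0.04,0,0,0,0],[0.53,-0.005,-0.04,0,0,0,0]],
  ],
)

```text
time_s: 2.1
position: [433.4, 137.2, 222.5]
tcp_rot: [1.0, -0.0, -0.0, 0.0]
wrist_force: [1.1, -0.0, 0.3]
finger_gap: 46.4
grasp_force: 0.0
```

Request:
move_arm(
  increments=[
    [[0.53,0,-0.037,0,0,0,0],[0.53,0,-0.018,0,0,0,0],[0.53,0,0,0,0,0,0],[0.53,0,0,0,0,0,0]],
  ],
)

```text
time_s: 2.43
position: [434.7, 191.1, 222.4]
tcp_rot: [1.0, 0.001, -0.0, 0.0]
wrist_force: [0.6, -0.2, -0.9]
finger_gap: 46.5
grasp_force: 0.0
```

```bash
python3 - <<'E'
from h import *
import cv2
s=sensors.get_state(); im=optics.get_image("wrist")[:,:,::-1].copy()
cv2.imwrite("pics/w1.png",im); print(s["position"],s["tcp_rot"],s["finger_gap"])
k=cam("wrist",s)
print(proj(k,box(543.7,193.7,0,[[85,-75,50],[85,75,50],[-85,-75,50],[-85,75,50],[-65,-66,98],[-65,66,98]])).round(0))
E
```

```text
[434.7259259  191.05822803 222.39269443] [ 9.99998804e-01  1.48912077e-03 -3.20917207e-04  2.67579678e-04] 46.455716960292456
[[411. -43.]
 [212. -44.]
 [396. 181.]
 [227. 181.]
 [399. 166.]
 [223. 166.]]
```

View pics/w1.png

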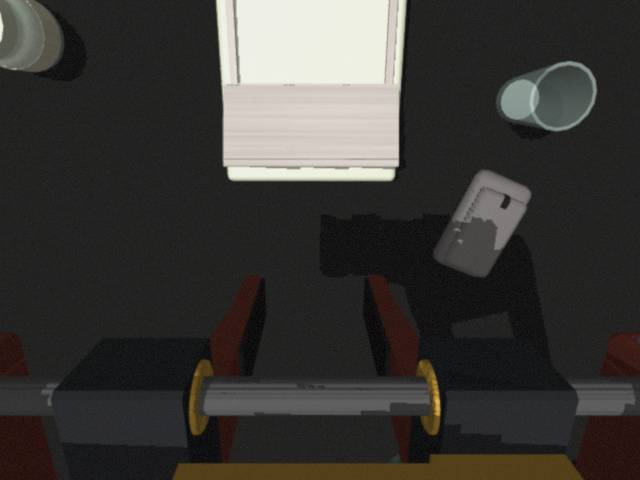

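The wrist view matches the fit to within 1 px: lip ends at (223,165) and (399,166), deck front corners at (227,181) and (396,181). Next I descend in front of the lip.

Request:
move_arm(
  increments=[
    [[0.53,0,-0.0026,0.03,0,0,0],[0.53,0,0,0.035,0,0,0],[0.53,0,0,0.035,0,0,0],[0.53,0,0,0.03,0,0,0],[0.53,0,0,0.012,0,0,0],[0.53,0,0,0,0,0,0],[0.53,0.015,0,0,0,0,0],[0.53,0.012,0,0,0,0,0]],
  ],
)

```text
time_s: 3.15
position: [463.0, 192.0, 81.3]
tcp_rot: [1.0, -0.001, 0.0, 0.0]
wrist_force: [0.5, -0.2, -0.5]
finger_gap: 46.2
grasp_force: 0.0
```

Request:
move_arm(
  increments=[
    [[0.53,0.008,0,0,0,0,0],[0.53,0.008,0,0,0,0,0],[0.53,0.008,0,0,0,0,0],[0.53,0.008,0,0,0,0,0],[0.53,0.008,0,0,0,0,0],[0.53,0.006,0,0,0,0,0],[0.53,0.006,0,0,0,0,0],[0.53,0,0,0,0,0,0]],
  ],
)

```text
time_s: 3.82
position: [516.0, 193.5, 80.8]
tcp_rot: [1.0, 0.0, 0.001, -0.0]
wrist_force: [0.3, -0.1, -0.4]
finger_gap: 46.5
grasp_force: 0.0
```

Request:
move_arm(
  increments=[
    [[0.53,0.004,0,0,0,0,0],[0.53,0.004,0,0,0,0,0],[0.53,0.002,0,0,0,0,0],[0.53,0.002,0,0,0,0,0]],
  ],
)

```text
time_s: 4.15
position: [525.9, 193.4, 80.6]
tcp_rot: [1.0, 0.0, -0.0, -0.0]
wrist_force: [-8.2, 2.0, 4.4]
finger_gap: 46.3
grasp_force: 4.3
```

```bash
python3 - <<'E'
from h import *
import cv2
s=sensors.get_state();print(s["position"],s["wrist_force"])
cv2.imwrite("pics/w2.png",np.hstack([optics.get_image("wrist")[:,:,::-1][::1,120:520],cv2.resize(optics.get_image("side")[:,:,::-1][230:350,230:330],(400,480))]))
E
```

```text
[525.88877741 193.39554587  80.58835668] [-8.24784     2.01945813  4.40360635]
```

View pics/w2.png

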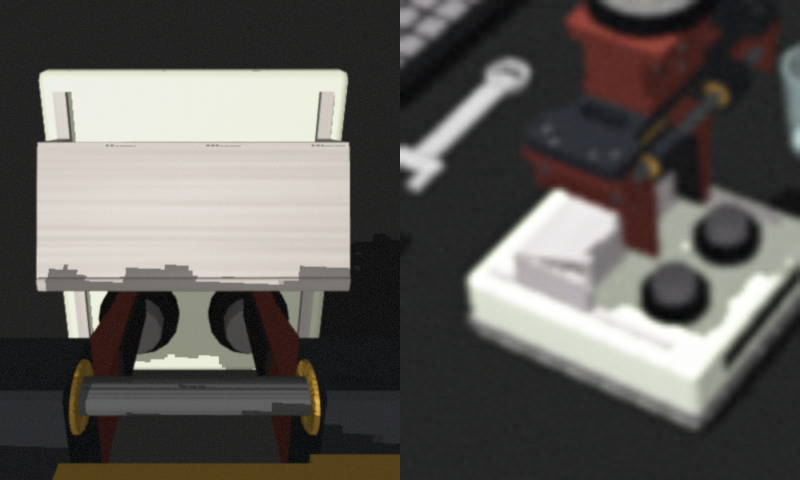

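The guard is back and both buttons are uncovered. The force has risen to 8 N near the expected end of travel. A small extra push will confirm the stop.

Request:
move_arm(
  increments=[
    [[0.53,0.002,0,0,0,0,0],[0.53,0.001,0,0,0,0,0],[0.53,0,0,0,0,0,0]],
  ],
)

```text
time_s: 4.5
position: [525.9, 193.3, 80.4]
tcp_rot: [1.0, 0.0, -0.003, 0.0]
wrist_force: [-9.2, 1.3, 6.6]
finger_gap: 46.2
grasp_force: 4.8
```

Request:
move_arm(
  increments=[
    [[0.53,-0.013,0,0,0,0,0],[0.53,-0.013,0,0,0,0,0],[0.53,0,0,0,0,0,0],[0.53,0,0,0,0,0,0]],
  ],
)

```text
time_s: 4.83
position: [503.8, 193.3, 81.0]
tcp_rot: [1.0, 0.0, 0.001, -0.0]
wrist_force: [0.2, -0.9, 0.6]
finger_gap: 46.3
grasp_force: 0.0
```

```bash
python3 - <<'E'
from h import *
import cv2
s=sensors.get_state();print(s["position"],s["tcp_rot"],s["wrist_force"])
k=cam("wrist",s)
print(proj(k,box(543.3,193.7,0,[[-42,30,70],[-42,-30,70],[-7,-66,98],[-7,66,98],[85,-75,50],[85,75,50]])).round(0))
cv2.imwrite("pics/w3.png",np.hstack([optics.get_image("wrist")[:,:,::-1][::1,120:520],cv2.resize(optics.get_image("side")[:,:,::-1][230:350,230:330],(400,480))]))
E
```

```text
[503.83012766 193.3121049   80.97931734] [ 9.99999656e-01  2.76453173e-04  7.73059204e-04 -1.18537604e-04] [ 0.22005061 -0.85088136  0.59765959]
[[255. 290.]
 [374. 290.]
 [478. 242.]
 [152. 242.]
 [480.  15.]
 [149.  15.]]
```

View pics/w3.png

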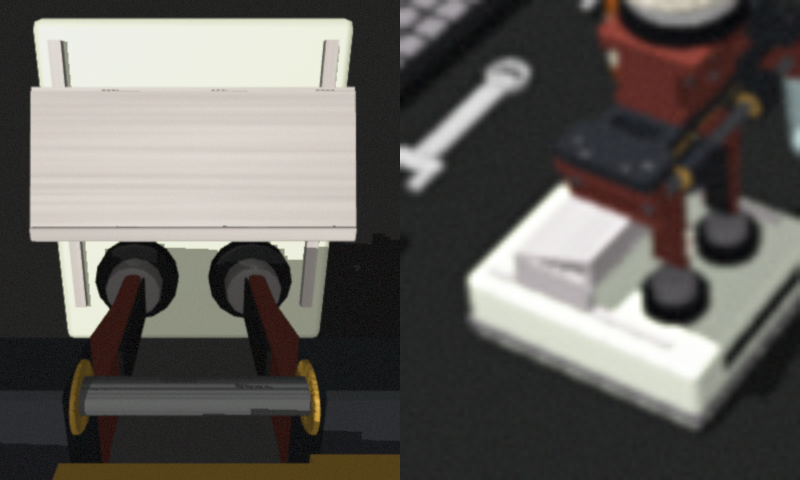

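The guard lip sits within 1 mm of its fully open position. The button centres, at about px (257,288) and (370,288), line up with the fingers. Now I move 3 mm back and press.

Request:
move_arm(
  increments=[
    [[0.53,-0.003,0,0,0,0,0],[0.53,0,0,0.006,0,0,0],[0.53,0,0,0.003,0,0,0],[0.53,0,0,0.005,0,0,0],[0.53,0,0,0.004,0,0,0],[0.53,0,0,0.002,0,0,0],[0.53,0,0,0,0,0,0]],
  ],
)

```text
time_s: 5.52
position: [501.4, 193.4, 65.7]
tcp_rot: [1.0, 0.0, 0.001, -0.0]
wrist_force: [-14.4, -3.8, 56.1]
finger_gap: 46.4
grasp_force: 28.2
```

```bash
python3 - <<'E'
from h import *
import cv2
s=sensors.get_state();print(s["position"],s["wrist_force"],s["torque"],s["finger_gap"])
cv2.imwrite("pics/w4.png",np.hstack([cv2.resize(optics.get_image("wrist")[:,:,::-1][200:380,200:440],(400,300)),cv2.resize(optics.get_image("side")[:,:,::-1][260:350,240:360],(400,300),interpolation=2)]))
E
```

```text
[501.35245579 193.41952826  65.68759738] [-14.40906489  -3.82476186  56.07203875] [-0.74870648  2.37291311  0.00426508] 46.36764387273461
```

View pics/w4.png

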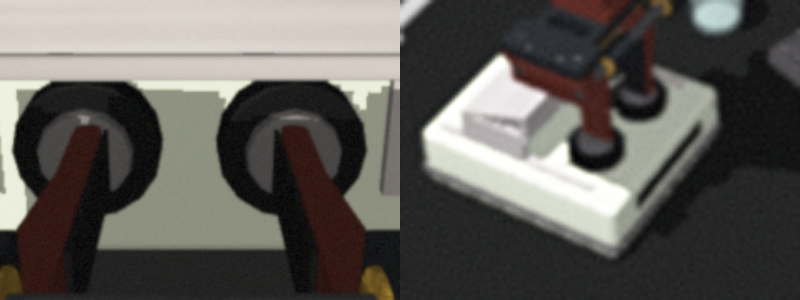

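Both fingertips are centred on the caps. The force is stiff and balanced at 56 N, far above the 10 N the springs need, so both buttons are on their stops. I ease off 1 mm, staying well above 10 N, and hold.

Request:
move_arm(
  increments=[
    [[0.53,0,0,-0.001,0,0,0],[0.53,0,0,0,0,0,0],[0.53,0,0,0,0,0,0],[0.53,0,0,0,0,0,0]],
  ],
)

```text
time_s: 5.95
position: [501.3, 193.4, 65.8]
tcp_rot: [1.0, 0.0, 0.002, -0.0]
wrist_force: [-10.8, -3.6, 46.3]
finger_gap: 46.5
grasp_force: 23.3
```

Request:
move_arm(
  increments=[
    [[0.53,0,0,0,0,0,0],[0.53,0,0,0,0,0,0],[0.53,0,0,0,0,0,0],[0.53,0,0,0,0,0,0],[0.53,0,0,0,0,0,0],[0.53,0,0,0,0,0,0],[0.53,0,0,0,0,0,0],[0.53,0,0,0,0,0,0]],
  ],
)

```text
time_s: 6.62
position: [501.3, 193.4, 65.8]
tcp_rot: [1.0, 0.0, 0.002, -0.0]
wrist_force: [-9.4, -3.8, 46.9]
finger_gap: 46.5
grasp_force: 23.3
```

Request:
move_arm(
  increments=[
    [[0.53,0,0,0,0,0,0],[0.53,0,0,0,0,0,0],[0.53,0,0,0,0,0,0],[0.53,0,0,0,0,0,0],[0.53,0,0,0,0,0,0],[0.53,0,0,0,0,0,0],[0.53,0,0,0,0,0,0],[0.53,0,0,0,0,0,0]],
  ],
)

```text
time_s: 7.28
position: [501.3, 193.4, 65.8]
tcp_rot: [1.0, 0.0, 0.002, -0.0]
wrist_force: [-9.9, -2.4, 47.0]
finger_gap: 46.5
grasp_force: 23.3
```

Request:
move_arm(
  increments=[
    [[0.53,0,0,0,0,0,0],[0.53,0,0,0,0,0,0],[0.53,0,0,0,0,0,0],[0.53,0,0,0,0,0,0],[0.53,0,0,0,0,0,0],[0.53,0,0,0,0,0,0],[0.53,0,0,0,0,0,0],[0.53,0,0,0,0,0,0]],
  ],
)

```text
time_s: 7.95
position: [501.3, 193.4, 65.8]
tcp_rot: [1.0, 0.0, 0.002, -0.0]
wrist_force: [-9.7, -3.5, 46.1]
finger_gap: 46.4
grasp_force: 23.3
```

Request:
move_arm(
  increments=[
    [[0.53,0,0,-0.003,0,0,0],[0.53,0,0,0,0,0,0]],
  ],
)

```text
time_s: 8.12
position: [501.2, 193.4, 66.4]
tcp_rot: [1.0, 0.0, 0.001, -0.0]
wrist_force: [-1.1, -0.6, 9.9]
finger_gap: 46.7
grasp_force: 4.8
```

Request:
move_arm(
  increments=[
    [[0.53,0,0,-0.003,0,0,0],[0.53,0,0,0,0,0,0]],
  ],
)

```text
time_s: 8.28
position: [501.2, 193.4, 68.6]
tcp_rot: [1.0, 0.0, 0.001, -0.0]
wrist_force: [-0.2, -0.3, 8.0]
finger_gap: 46.5
grasp_force: 3.8
```

Request:
move_arm(
  increments=[
    [[0.53,0,0,-0.002,0,0,0],[0.53,0,0,0,0,0,0]],
  ],
)

```text
time_s: 8.45
position: [501.2, 193.4, 70.3]
tcp_rot: [1.0, 0.0, 0.001, -0.0]
wrist_force: [0.0, 0.1, 5.7]
finger_gap: 46.6
grasp_force: 3.1
```

Request:
move_arm(
  increments=[
    [[0.53,0,0,-0.002,0,0,0],[0.53,0,0,0,0,0,0]],
  ],
)

```text
time_s: 8.62
position: [501.2, 193.4, 72.1]
tcp_rot: [1.0, 0.0, 0.001, -0.0]
wrist_force: [0.7, -0.2, 4.2]
finger_gap: 47.0
grasp_force: 2.3
```

Request:
move_arm(
  increments=[
    [[0.53,0,0,-0.002,0,0,0],[0.53,0,0,0,0,0,0]],
  ],
)

```text
time_s: 8.78
position: [501.1, 193.4, 74.0]
tcp_rot: [1.0, 0.0, 0.001, -0.0]
wrist_force: [1.1, -1.4, 3.1]
finger_gap: 46.6
grasp_force: 1.5
```

On release the force fell from 10 N to 3 N over 8 mm, so both buttons were fully down, and the hold lasted about 2.5 s. Now I lift clear.

Request:
move_arm(
  increments=[
    [[0.53,0,0,-0.01,0,0,0],[0.53,0,0,-0.025,0,0,0],[0.53,0,0,-0.035,0,0,0],[0.53,0,0,-0.035,0,0,0],[0.53,0,0,-0.02,0,0,0],[0.53,0,0,0,0,0,0],[0.53,0,0,0,0,0,0]],
  ],
)

```text
time_s: 9.37
position: [500.4, 193.3, 199.9]
tcp_rot: [1.0, 0.0, 0.001, -0.0]
wrist_force: [-0.1, 1.1, -0.4]
finger_gap: 46.5
grasp_force: 0.0
```

```bash
python3 - <<'E'
from h import *
import cv2
cv2.imwrite("pics/w5.png",optics.get_image("wrist")[:,:,::-1])
E
```

```text
(no output)
```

View pics/w5.png

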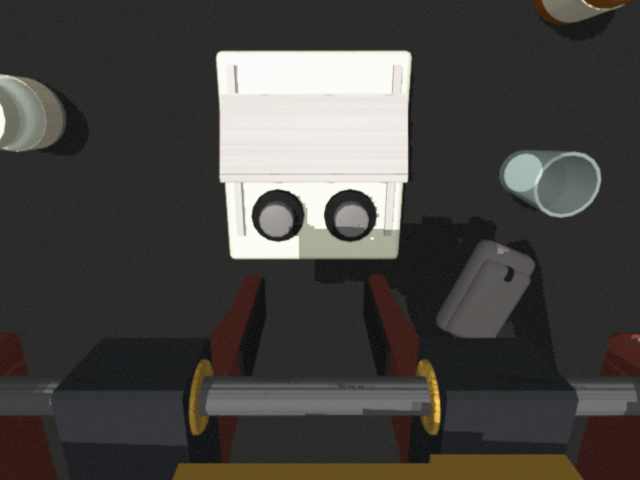

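The guard is open with its lip at row 178, and both buttons, at (277,218) and (351,218), are up. Nothing nearby has moved.

```bash
python3 -c "
from rig import sign_off
print(sign_off())"
```

```text
the job is handed in; nothing more can be done
None
```

The job is handed in: the guard is fully back and still open, both round buttons were held fully down together for about 2.5 s and released, and I saw nothing else on the bench disturbed.

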